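# Change the stove over to the other gas line

## Task

Change the stove over to the other gas line with a fingertip: first gently push the lever of the gas cock that is open (its lever lies roughly along its pipe) clockwise as seen from above until it is fully home across its pipe, and only then push the lever of the other, shut cock anticlockwise until it is fully home along its pipe. Only push the levers sideways, never pinch them, and leave the pot, lid, funnel, turner, mug, jar and bowl where they stand. Finish with the robot clear of everything.

Things in the scene. Friction and masses are not known exactly. Their poses are not given: they have to be found in the camera images.
- cock_a: the cock that is OPEN at the start, left or right by chance: brass gas cock in a bridge of 22 mm pipe fixed to the worktop (pipe axis 42 mm high, uprights 150 mm apart, flanges 48 mm across, 38 mm thick body reaching 61 mm high). Origin on the worktop below the lever's pivot; x along the pipe, the way the lever points when fully open; y left of x; z up. The lever swings level about this z axis.
- lever_a (a joint): lever angle of cock_a, rad: 0 = fully open, along the pipe (cock's +x), at a stop; grows clockwise seen from above; 1.571 = fully shut, across the pipe (cock's -y), at the other stop. Start 0 to 0.35. About 0.25 N m of friction (2.6 N at 95 mm out); it stays where it is left.
- lever_a_tip (a point): centre of the free end of cock_a's lever, 130 mm from the pivot axis, 85 mm above the worktop. The lever is a steel bar with a black sleeve 50 to 130 mm out from the pivot, 24 mm wide, 78 to 93 mm above the worktop; nothing of the cock under the sleeve is higher than 55 mm. Its two long upright side faces are left_cheek_a and right_cheek_a
- cock_b: the cock that is SHUT at the start, left or right by chance: brass gas cock in a bridge of 22 mm pipe fixed to the worktop (pipe axis 42 mm high, uprights 150 mm apart, flanges 48 mm across, 38 mm thick body reaching 61 mm high). Origin on the worktop below the lever's pivot; x along the pipe, the way the lever points when fully open; y left of x; z up. The lever swings level about this z axis.
- lever_b (a joint): lever angle of cock_b, rad: 0 = fully open, along the pipe (cock's +x), at a stop; grows clockwise seen from above; 1.571 = fully shut, across the pipe (cock's -y), at the other stop. Start 1.45 to 1.57. About 0.25 N m of friction (2.6 N at 95 mm out); it stays where it is left.
- lever_b_tip (a point): centre of the free end of cock_b's lever, 130 mm from the pivot axis, 85 mm above the worktop. The lever is a steel bar with a black sleeve 50 to 130 mm out from the pivot, 24 mm wide, 78 to 93 mm above the worktop; nothing of the cock under the sleeve is higher than 55 mm. Its two long upright side faces are left_cheek_b and right_cheek_b
- pot: aluminium pot, 170 mm across, 80 mm high, standing on a burner of the hob (hob top with pan supports 50 mm above the worktop); origin at the centre of its underside. A bystander, loose.
- lid: round steel pot lid lying on the worktop, 160 mm across, 48 mm high to the top of its knob; origin at the centre of its underside. A bystander, loose.
- funnel: plastic funnel standing mouth down on the worktop, 90 mm across at the foot, tapering to a 15 mm spout, 112 mm high; origin at the centre of its foot. A bystander, loose.
- turner: slotted wooden turner lying flat on the worktop between the cocks, 305 mm long, 65 mm wide at the blade, 12 mm thick; origin on its underside, x along it toward the blade. A bystander, loose.
- mug: ceramic mug, 76 mm across, 85 mm high, on the worktop; origin at the centre of its underside. A bystander, loose.
- jar: closed glass jar, 60 mm across, 110 mm high, on the worktop; origin at the centre of its underside. A bystander, loose.
- bowl: small ceramic bowl, 120 mm across, 50 mm high, on the worktop; origin at the centre of its underside. A bystander, loose.
Mind the look-alikes: they are no part of the job. Leave any red look-alike of the cock_b alone.

How it is judged:
On the way, in this order (a step that is already met when the one before it is completed fails the run):
1. the open cock's lever is fully home across its pipe, with the other cock still shut (value of joint lever_a above 1.43 rad and value of joint lever_b above 1.2 rad), for 0.2 s.
2. the other cock's lever is fully home along its pipe (value of joint lever_a above 1.43 rad and value of joint lever_b below 0.14 rad), for 0.2 s.
At the end, for the whole second after the job is handed in: The cock that was open is shut (its lever within 0.14 rad, 8 degrees, of fully across), the cock that was shut is open (its lever within 0.14 rad of fully along the pipe), both levers at rest, and every bystander within 15 mm of where it stood (all of step 2 and velocity of joint lever_a between -0.05 and 0.05 rad/s and velocity of joint lever_b between -0.05 and 0.05 rad/s and distance of each of pot, lid, funnel, turner, mug, jar, bowl from where it was at the start of the episode below 0.015 m); the robot touches nothing.
It fails at once if the second cock is opened before the first is shut (value of joint lever_a below 1.3 rad and value of joint lever_b below 1.2 rad).
It fails at once if a lever is pinched: pressed on both side faces at once ((contact force between the fingers and left_cheek_a above 2 N and contact force between the fingers and right_cheek_a above 2 N) or (contact force between the fingers and left_cheek_b above 2 N and contact force between the fingers and right_cheek_b above 2 N)).
It fails at once if a cock or its lever is pushed or struck with more than 60 N (contact force between any of the fingers, the arm and cock_a above 60 N or contact force between any of the fingers, the arm and cock_b above 60 N).
It fails at once if a bystander is moved more than 15 mm, lifted or tipped (distance of any of pot, lid, funnel, turner, mug, jar, bowl from where it was at the start of the episode above 0.015 m or angle between any of pot, lid, funnel, turner, mug, jar, bowl's own z axis and vertical above 0.25 rad).
It also fails if it takes over 58 s, if anything falls off the work surface, if the arm or the gripper's body presses on something with over 40 N, if the wrist force passes 120 N, or if a joint passes its speed limit or range.

## Robot

A 6-joint arm with a two-finger parallel gripper is mounted at the origin on the work surface. World frame = base frame: x ahead of the robot, y to its left, z up, the work surface at z = 0. Lengths are in m, angles in rad, forces in N, time in s.
With the tool pointing down it reaches from about 0.35 to 0.925 m from the base axis. Payload 6.4 kg.
Tool frame: the origin (TCP) lies at the very end of the fingers, on their centre line; the grasp point (between the pads) lies 19 mm behind it; z points along the fingers, y is the line along which they close (so a half turn about z gives the same grasp; the last joint's range is limited). The gripper opens to 85 mm and grips with 20 to 120 N. Pads are 22 mm wide; open, the fingers measure 114 mm over their backs; the gripper's body (76 mm by 85 mm) begins 54 mm behind the grasp point. The pads swing forward as they close: fully open they stand 13 mm farther back than shut.
Start: joints at [1.092, 0.245, 1.558, -0, 1.339, -0.174], TCP at [0.195, 0.62, 0.231] pointing down, gripper open.
Joint ranges: [-3.13, 3.13], [-1.02, 2.26], [0.13, 2.54], [-0.95, 4.09], [0.21, 2.88], [-2.74, 2.74]. Speed limits (rad/s): [2.57, 2.57, 3.14, 3.14, 3.14, 3.14].

## Interface

Orientations are given as a unit quaternion [x, y, z, w].
In Python, from workcell import env gives the robot as it stands. The module is installed in compiled form; this text tells all that it offers.
- The arm moves only by the tool step_arm, never from a script. Its argument "targets" is a list of rows, each an object of numbers: "tx", "ty", "tz": the shift along the tool's x, y, z in mm; "yaw": the turn about the tool's z in rad. In form: [{"tx": .., "ty": .., "tz": .., "yaw": ..}, ...]. A call has exactly 8 rows; each row is the pose to reach, as a shift and turn from the pose commanded when the call began, along the tool's axes at that moment; what a row does not reach only later rows make up. A row lasts 1/8 s, in which the tool goes at most 62.5 mm and 10.7 degrees, less where a joint would pass 70% of its speed; a pose out of reach is approached as far as the arm can. A call with a gripper value outside its range is refused whole. "hand" is the opening, from 0 (shut) to 1 (fully open), set as the call begins (left out, the last holds). The fingers move at their own pace and stop on an object; "grip_force" is the grip in N (left out, the last holds). Time passes only in rows, so rows that repeat a pose let the fingers close, or fill a call up. It gives the time, the measured TCP pose, the force, the opening and the grip force at its end, in the units of the state.
- env.get_obs(): the state, without advancing time (a new reading comes with each control period).
- env.snapshot(name): name is "side" or "top"; returns the picture (420x560x3 uint8, blue, green, red); there is no depth.
- env.camera_model(name): a dict with "mtx" (3x3 intrinsics, pixels), "R" (3x3) and "t" (3): a world point X has camera coordinates R X + t. Camera axes: x right, y down, z forward; pixel columns grow to the right and rows downward; lengths in m; the calibration is good to about 2 mm. A picture is of the moment at which its call begins. camera_model takes no time and is no camera call.
- env.close_job(): hands the job in; it is judged then, once.
The state is a dict: "t": time; "joint_pos": joint angles; "joint_velocities": joint speeds; "joint_efforts": joint torques, N m; "tool_pos": TCP position; "orientation": TCP orientation; "ft_force": force on the tool from outside, world axes, zero at the start; "wrist_torque": the same for the moment, N m; "width": finger opening in m; "grip_force": force on a finger pad.
Only numpy, scipy, OpenCV 4.12 (cv2) and the standard library are available. Lean on these libraries where they do the work, as an engineer would, in place of code of your own. Each camera call takes 0.05 s, during which the arm holds its last target. There are 200 camera calls.

## Working session

There is one attempt and no reset: what is moved stays moved. The work goes in short steps, Python scripts to look and compute and a tool call to move; the robot and the scene stay as the last step left them, time stands still between calls to the robot, and variables do not carry over. Pictures are saved under pics/ and viewed, at most 10 in all, crops included, and the job is handed in when it is done.

Besides the shell and the picture viewer there is one more tool, called after ">>>" as name([rows], argument=value, ...), one row to a line, values as JSON. step_arm: Moves the arm, as the interface text tells. Its arguments: {"type":"object","properties":{"targets":{"type":"array"},"hand":{"type":"number"},"grip_force":{"type":"number"}},"required":["targets"]}

```bash
mkdir -p pics
python3 - <<'E'
from workcell import env
import cv2
for n in("top","side"):
    cv2.imwrite(f"pics/{n}0.png",env.snapshot(n)); c=env.camera_model(n); print(n,c["mtx"].round(1).tolist(),c["R"].round(3).tolist(),c["t"].round(3).tolist())
o=env.get_obs(); print(o["tool_pos"],o["orientation"],o["width"],o["t"])
E
```

```text
top [[393.5, 0.0, 279.5], [0.0, 393.5, 211.2], [0.0, 0.0, 1.0]] [[-0.028, -1.0, 0.008], [-0.987, 0.026, -0.157], [0.157, -0.012, -0.988]] [0.025, 0.582, 1.197]
side [[510.4, 0.0, 273.1], [0.0, 510.4, 210.9], [0.0, 0.0, 1.0]] [[0.988, -0.156, -0.018], [-0.121, -0.686, -0.717], [0.1, 0.711, -0.697]] [-0.579, 0.135, 1.414]
[0.19482105 0.61958213 0.23025674] [ 1.51794319e-01  9.88411691e-01 -8.55817546e-04 -2.84054159e-04] 0.085225009633689 0.1
```

View pics/top0.png

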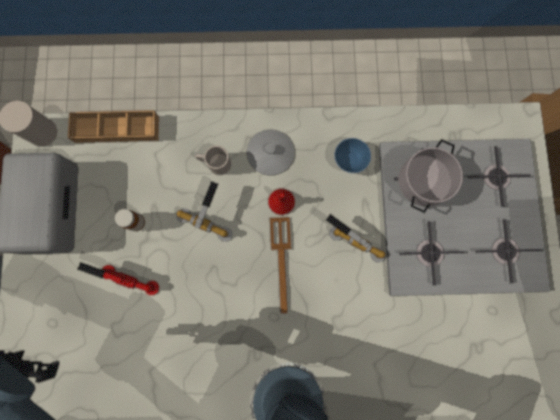

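View pics/side0.png

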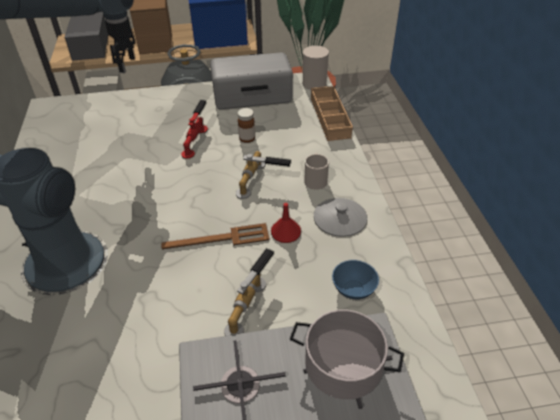

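Candidates: the right brass cock at (358,237), whose lever at (338,224) lies along its pipe, is open, so cock_a. The left brass cock at (202,221), whose lever at (210,195) lies across its pipe, is shut, so cock_b. The red cock at (130,280) is the look-alike and stays untouched. Next I measure the sleeves in both views.

```bash
cat > h.py <<'E'
import numpy as np,cv2
from scipy.spatial.transform import Rotation as Ro
from workcell import env
def ray(n,p):
    c=env.camera_model(n);R=np.array(c["R"]);d=R.T@np.linalg.inv(np.array(c["mtx"]))@[p[0],p[1],1]
    return -R.T@np.array(c["t"]),d/np.linalg.norm(d)
def onz(n,p,z):
    o,d=ray(n,p);return o+d*(z-o[2])/d[2]
def tri(p,q):
    (a,u),(b,v)=ray("top",p),ray("side",q)
    s=np.linalg.lstsq(np.c_[u,-v],b-a,rcond=None)[0];x,y=a+u*s[0],b+v*s[1]
    return (x+y)/2,np.linalg.norm(x-y)*1e3
def blob(im,box,kind):
    x0,y0,x1,y1=box;h=cv2.cvtColor(im[y0:y1,x0:x1],cv2.COLOR_BGR2HSV)
    m=cv2.inRange(h,(0,0,0),(180,255,55)) if kind=="black" else cv2.inRange(h,(12,110,60),(30,255,255))
    if kind=="black":
        k,l,s,_=cv2.connectedComponentsWithStats(m);m=np.uint8(l==1+s[1:,4].argmax())
    pts=cv2.findNonZero(m).reshape(-1,2)+[x0,y0]
    c=pts.mean(0);w,v=np.linalg.eigh(np.cov((pts-c).T));a=v[:,1];pr=(pts-c)@a
    lo,hi=np.percentile(pr,[1,99])
    return c,c+a*lo,c+a*hi,len(pts)
B={"a":{"top":(318,205,392,265),"side":(222,242,282,332)},"b":{"top":(170,175,236,242),"side":(232,145,298,198)}}
def measure(T,S,k):
    t=blob(T,B[k]["top"],"black");s=blob(S,B[k]["side"],"black")
    P,e=tri(t[0],s[0]);print(k,"sleeve",P.round(4),"gap mm",round(e,1),"px",t[0].round(1),t[3],s[0].round(1),s[3])
    for n,f in(("top",t),("side",s)):
        e1,e2=onz(n,f[1],.089),onz(n,f[2],.089);print("  ",n,"ends",e1.round(3)[:2],e2.round(3)[:2],"len",np.linalg.norm(e1-e2).round(3),"line ang",np.degrees(np.arctan2(*(e2-e1)[1::-1])).round(1))
    for n,I in(("top",T),("side",S)):
        f=blob(I,B[k][n],"brass");e1,e2=onz(n,f[1],.042),onz(n,f[2],.042)
        print("  ",n,"pipe c",onz(n,f[0],.045).round(3)[:2],"ends",e1.round(3)[:2],e2.round(3)[:2],"ang",np.degrees(np.arctan2(*(e2-e1)[1::-1])).round(1),f[3])
E
python3 - <<'E'
from h import *
T=cv2.imread("pics/top0.png");S=cv2.imread("pics/side0.png")
measure(T,S,"a");measure(T,S,"b")
for n,p,z in(("mug",(217,161),.08),("bowl",(353,155),.04),("pot",(434,176),.1),("potlefthandle",(421,204),.11),("jar",(126,218),.1),("funnel",(281,200),.03)): print(n,onz("top",p,z).round(3))
print(Ro.from_quat(env.get_obs()["orientation"]).as_matrix().round(3).tolist())
a=cv2.resize(T[170:270,160:400],None,fx=3,fy=3,interpolation=2);b=cv2.resize(S[140:340,215:305],(360,600)[:2])
b=cv2.resize(S[140:335,215:305],(138,300));cv2.imwrite("pics/crop0.png",np.hstack([a,b])[:,:800])
E
```

```text
a sleeve [ 0.5322 -0.1679  0.0815] gap mm 1.6 px [338.1 224.4] 148 [262.2 261.2] 203
   top ends [ 0.508 -0.195] [ 0.553 -0.139] len 0.072 line ang 51.9
   side ends [ 0.556 -0.143] [ 0.51  -0.203] len 0.076 line ang -127.7
   top pipe c [ 0.474 -0.236] ends [ 0.434 -0.309] [ 0.515 -0.163] ang 61.0 233
   side pipe c [ 0.469 -0.254] ends [ 0.53  -0.077] [ 0.441 -0.333] ang -109.0 424
b sleeve [0.6361 0.224  0.0804] gap mm 0.8 px [209.7 194. ] 141 [277.3 161.4] 121
   top ends [0.668 0.209] [0.602 0.235] len 0.071 line ang 158.4
   side ends [0.668 0.2  ] [0.599 0.226] len 0.074 line ang 159.3
   top pipe c [0.551 0.252] ends [0.517 0.18 ] [0.588 0.332] ang 64.8 239
   side pipe c [0.543 0.226] ends [0.586 0.331] [0.509 0.148] ang -112.7 208
mug [0.741 0.201 0.08 ]
bowl [ 0.762 -0.235  0.04 ]
pot [ 0.671 -0.467  0.1  ]
potlefthandle [ 0.583 -0.416  0.11 ]
jar [0.566 0.472 0.1  ]
funnel [0.621 0.004 0.03 ]
[[-0.954, 0.3, -0.001], [0.3, 0.954, -0.002], [0.0, -0.002, -1.0]]
```

View pics/crop0.png

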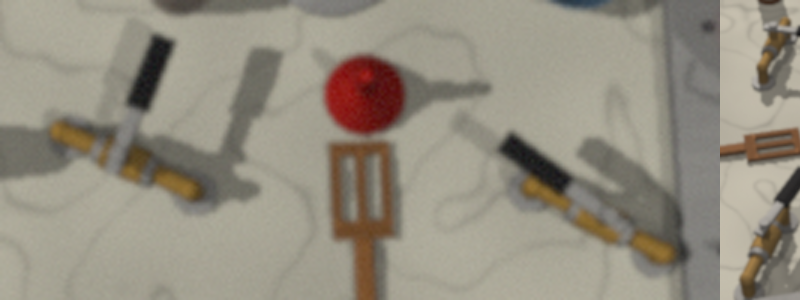

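The crop confirms the choice: the right cock's lever lies about along its pipe, 10° clockwise of it, so it is cock_a. The left cock's lever lies across its pipe, so it is cock_b. The sleeve heights come out near 0.081 m, against 0.085 m from the text. The pivots are A ≈ (0.477,-0.239) and B ≈ (0.552,0.257). I shut the fingers and travel high.

>>> step_arm([
  {"tx":-40,"ty":-27,"tz":0,"yaw":0},
  {"tx":-85,"ty":-57,"tz":0,"yaw":0},
  {"tx":-130,"ty":-88,"tz":0,"yaw":0},
  {"tx":-175,"ty":-118,"tz":0,"yaw":0},
  {"tx":-220,"ty":-149,"tz":0,"yaw":0},
  {"tx":-265,"ty":-179,"tz":0,"yaw":0},
  {"tx":-305,"ty":-206,"tz":0,"yaw":0},
  {"tx":-339,"ty":-229,"tz":0,"yaw":0},
], hand=0)

```text
t: 1.1
tool_pos: [0.4504, 0.2982, 0.2309]
orientation: [0.152, 0.988, -0.0, -0.0]
ft_force: [0.8, 0.1, -0.5]
width: -0.0001
grip_force: 0.0
```

>>> step_arm([
  {"tx":-20,"ty":-45,"tz":0,"yaw":0},
  {"tx":-43,"ty":-96,"tz":0,"yaw":0},
  {"tx":-67,"ty":-150,"tz":0,"yaw":0},
  {"tx":-91,"ty":-204,"tz":0,"yaw":0},
  {"tx":-115,"ty":-258,"tz":0,"yaw":0},
  {"tx":-139,"ty":-312,"tz":0,"yaw":0},
  {"tx":-160,"ty":-360,"tz":0,"yaw":0},
  {"tx":-178,"ty":-399,"tz":0,"yaw":0},
])

```text
t: 2.1
tool_pos: [0.4994, -0.1362, 0.231]
orientation: [0.152, 0.988, 0.0, -0.0]
ft_force: [0.9, 0.4, -0.6]
width: 0.0003
grip_force: 0.0
```

>>> step_arm([
  {"tx":0,"ty":0,"tz":10,"yaw":0},
  {"tx":0,"ty":0,"tz":40,"yaw":0},
  {"tx":0,"ty":0,"tz":70,"yaw":0},
  {"tx":0,"ty":0,"tz":100,"yaw":0},
  {"tx":0,"ty":0,"tz":125,"yaw":0},
  {"tx":0,"ty":0,"tz":145,"yaw":0},
  {"tx":0,"ty":0,"tz":155,"yaw":0},
  {"tx":0,"ty":0,"tz":161,"yaw":0},
])

```text
t: 3.1
tool_pos: [0.4996, -0.1334, 0.0698]
orientation: [0.151, 0.988, 0.0, -0.0]
ft_force: [0.2, 0.3, 0.2]
width: 0.0005
grip_force: 0.0
```

```bash
cat > arc.py <<'E'
# arc waypoints: python3 arc.py pivot_x pivot_y radius offset lever_angles(deg)...
import sys
from h import *
px,py,r,off,*an=map(float,sys.argv[1:])
o=env.get_obs();M=Ro.from_quat(o["orientation"]).as_matrix();p=o["tool_pos"]
print("t",o["t"],"tcp",np.round(p,4),"F",np.round(o["ft_force"],1))
for a in np.radians(an):
    u=np.array([np.cos(a),np.sin(a),0]);n=np.array([-u[1],u[0],0])
    w=np.array([px,py,p[2]])+r*u+off*n
    print(np.degrees(a).round(1),w[:2].round(3),"tool mm",(M.T@(w-p)*1e3).round(1)[:2])
E
python3 arc.py .477 -.239 .095 .026 52 46 40 34 28 22 16 10 4 -2 -8 -14 -20 -24 -28
python3 - <<'E'
from h import *
a=env.snapshot("top")[170:290,280:420];b=env.snapshot("side")[220:340,200:340]
cv2.imwrite("pics/c1.png",cv2.resize(np.hstack([a,b]),None,fx=2.8,fy=2.8))
E
```

```text
t 3.1 tcp [ 0.4996 -0.1334  0.0698] F [0.2 0.3 0.2]
52.0 [ 0.515 -0.148] tool mm [-19.1  -9.4]
46.0 [ 0.524 -0.153] tool mm [-29.3 -10.9]
40.0 [ 0.533 -0.158] tool mm [-39.3 -13.5]
34.0 [ 0.541 -0.164] tool mm [-49. -17.]
28.0 [ 0.549 -0.171] tool mm [-58.2 -21.6]
22.0 [ 0.555 -0.179] tool mm [-66.9 -27.1]
16.0 [ 0.561 -0.188] tool mm [-75.  -33.5]
10.0 [ 0.566 -0.197] tool mm [-82.4 -40.7]
4.0 [ 0.57  -0.206] tool mm [-89.  -48.6]
-2.0 [ 0.573 -0.216] tool mm [-94.7 -57.2]
-8.0 [ 0.575 -0.226] tool mm [-99.5 -66.3]
-14.0 [ 0.575 -0.237] tool mm [-103.3  -75.9]
-20.0 [ 0.575 -0.247] tool mm [-106.1  -85.8]
-24.0 [ 0.574 -0.254] tool mm [-107.4  -92.6]
-28.0 [ 0.573 -0.261] tool mm [-108.2  -99.4]
```

View pics/c1.png

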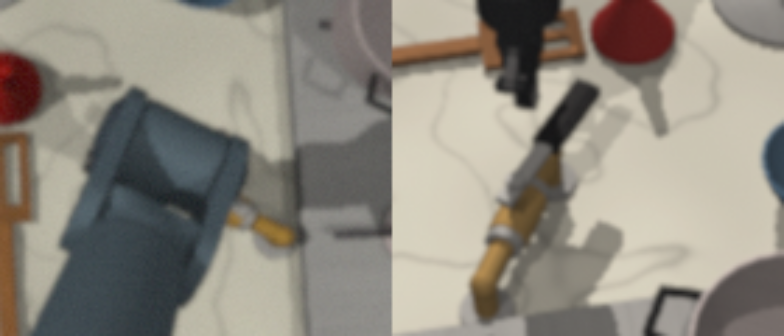

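The side view shows the shut fingertips, at about (525,95) in the crop, on the left side of lever A's sleeve with a clear gap. I push along the arc.

>>> step_arm([
  {"tx":-12,"ty":-6,"tz":0,"yaw":0},
  {"tx":-21,"ty":-10,"tz":0,"yaw":0},
  {"tx":-30,"ty":-11,"tz":0,"yaw":0},
  {"tx":-39,"ty":-13.5,"tz":0,"yaw":0},
  {"tx":-49,"ty":-17,"tz":0,"yaw":0},
  {"tx":-58,"ty":-22,"tz":0,"yaw":0},
  {"tx":-67,"ty":-27,"tz":0,"yaw":0},
  {"tx":-75,"ty":-33.5,"tz":0,"yaw":0},
])

```text
t: 4.2
tool_pos: [0.5617, -0.189, 0.0702]
orientation: [0.152, 0.988, 0.0, -0.0]
ft_force: [-3.0, 1.9, -0.3]
width: 0.0002
grip_force: 1.4
```

```bash
python3 arc.py .477 -.239 .095 .026 16 10 4 -2 -8 -14 -17 -20 -24 -28
```

```text
t 4.2 tcp [ 0.5617 -0.189   0.0702] F [-3.   1.9 -0.3]
16.0 [ 0.561 -0.188] tool mm [0.9 0.9]
10.0 [ 0.566 -0.197] tool mm [-6.5 -6.2]
4.0 [ 0.57  -0.206] tool mm [-13.1 -14.2]
-2.0 [ 0.573 -0.216] tool mm [-18.8 -22.7]
-8.0 [ 0.575 -0.226] tool mm [-23.6 -31.9]
-14.0 [ 0.575 -0.237] tool mm [-27.5 -41.4]
-17.0 [ 0.575 -0.242] tool mm [-29.  -46.4]
-20.0 [ 0.575 -0.247] tool mm [-30.3 -51.4]
-24.0 [ 0.574 -0.254] tool mm [-31.5 -58.1]
-28.0 [ 0.573 -0.261] tool mm [-32.4 -64.9]
```

>>> step_arm([
  {"tx":-6.5,"ty":-6,"tz":0,"yaw":0},
  {"tx":-13,"ty":-14,"tz":0,"yaw":0},
  {"tx":-19,"ty":-23,"tz":0,"yaw":0},
  {"tx":-23.5,"ty":-32,"tz":0,"yaw":0},
  {"tx":-26,"ty":-38,"tz":0,"yaw":0},
  {"tx":-28,"ty":-43,"tz":0,"yaw":0},
  {"tx":-29.5,"ty":-48,"tz":0,"yaw":0},
  {"tx":-30,"ty":-51,"tz":0,"yaw":0},
])

```text
t: 5.2
tool_pos: [0.5746, -0.2464, 0.0703]
orientation: [0.152, 0.988, 0.0, 0.0]
ft_force: [-1.2, 3.6, 0.8]
width: -0.0003
grip_force: 1.3
```

>>> step_arm([
  {"tx":0,"ty":-1,"tz":0,"yaw":0},
  {"tx":-0.5,"ty":-2,"tz":0,"yaw":0},
  {"tx":-0.5,"ty":-3,"tz":0,"yaw":0},
  {"tx":-1,"ty":-4,"tz":0,"yaw":0},
  {"tx":-1,"ty":-5,"tz":0,"yaw":0},
  {"tx":-1,"ty":-5,"tz":0,"yaw":0},
  {"tx":-1,"ty":-5,"tz":0,"yaw":0},
  {"tx":-1,"ty":-5,"tz":0,"yaw":0},
])

```text
t: 6.2
tool_pos: [0.574, -0.2515, 0.0703]
orientation: [0.152, 0.988, -0.0, 0.0]
ft_force: [-0.3, 0.7, -0.1]
width: -0.0001
grip_force: 0.9
```

>>> step_arm([
  {"tx":0,"ty":-1,"tz":0,"yaw":0},
  {"tx":-0.5,"ty":-2,"tz":0,"yaw":0},
  {"tx":-0.5,"ty":-3,"tz":0,"yaw":0},
  {"tx":-0.5,"ty":-4,"tz":0,"yaw":0},
  {"tx":-0.5,"ty":-4.5,"tz":0,"yaw":0},
  {"tx":-0.5,"ty":-5,"tz":0,"yaw":0},
  {"tx":-0.5,"ty":-5.5,"tz":0,"yaw":0},
  {"tx":-0.5,"ty":-6,"tz":0,"yaw":0},
])

```text
t: 7.2
tool_pos: [0.5726, -0.2572, 0.0703]
orientation: [0.152, 0.988, 0.0, -0.0]
ft_force: [-0.8, 4.2, -0.4]
width: -0.0002
grip_force: 1.3
```

>>> step_arm([
  {"tx":0,"ty":-0.5,"tz":0,"yaw":0},
  {"tx":0,"ty":-1,"tz":0,"yaw":0},
  {"tx":0,"ty":-1.5,"tz":0,"yaw":0},
  {"tx":0,"ty":-2,"tz":0,"yaw":0},
  {"tx":0,"ty":-2.5,"tz":0,"yaw":0},
  {"tx":0,"ty":-3,"tz":0,"yaw":0},
  {"tx":0,"ty":-3.5,"tz":0,"yaw":0},
  {"tx":0,"ty":-4,"tz":0,"yaw":0},
])

```text
t: 8.2
tool_pos: [0.5715, -0.2611, 0.0703]
orientation: [0.152, 0.988, -0.0, 0.0]
ft_force: [-0.6, 2.9, 0.2]
width: -0.0002
grip_force: 1.3
```

>>> step_arm([
  {"tx":0,"ty":-0.5,"tz":0,"yaw":0},
  {"tx":0,"ty":-1,"tz":0,"yaw":0},
  {"tx":0,"ty":-1.5,"tz":0,"yaw":0},
  {"tx":0,"ty":-2,"tz":0,"yaw":0},
  {"tx":0,"ty":-2.5,"tz":0,"yaw":0},
  {"tx":0,"ty":-3,"tz":0,"yaw":0},
  {"tx":0,"ty":-3.5,"tz":0,"yaw":0},
  {"tx":0,"ty":-4,"tz":0,"yaw":0},
])

```text
t: 9.2
tool_pos: [0.5711, -0.2619, 0.0702]
orientation: [0.152, 0.988, 0.003, 0.0]
ft_force: [4.1, 15.0, 2.7]
width: -0.0
grip_force: 7.2
```

```bash
python3 arc.py .477 -.239 .095 .026 -28 -32
python3 - <<'E'
from h import *
a=env.snapshot("top")[170:290,280:420];b=env.snapshot("side")[220:340,200:340]
cv2.imwrite("pics/c2.png",cv2.resize(np.hstack([a,b]),None,fx=2.8,fy=2.8))
E
```

```text
t 9.2 tcp [ 0.5711 -0.2619  0.0702] F [ 4.1 15.   2.7]
-28.0 [ 0.573 -0.261] tool mm [-1.5  1.8]
-32.0 [ 0.571 -0.267] tool mm [-1.8 -5.1]
```

View pics/c2.png

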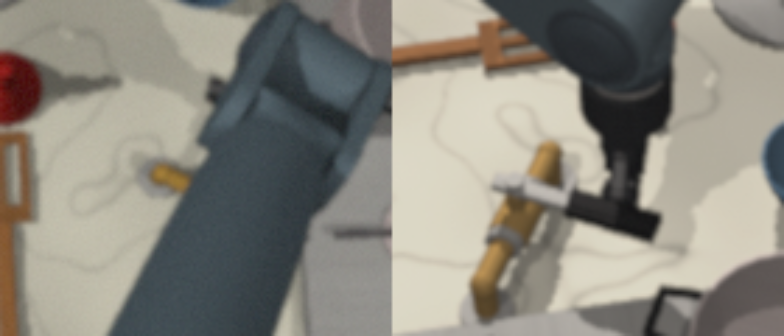

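The 15 N force and the picture both say lever A is across its pipe at the stop: the sleeve runs from (570,200) to (655,225), square to the pipe. I back off and rise.

>>> step_arm([
  {"tx":0,"ty":10,"tz":0,"yaw":0},
  {"tx":0,"ty":25,"tz":0,"yaw":0},
  {"tx":0,"ty":40,"tz":0,"yaw":0},
  {"tx":0,"ty":40,"tz":-30,"yaw":0},
  {"tx":0,"ty":40,"tz":-70,"yaw":0},
  {"tx":0,"ty":40,"tz":-110,"yaw":0},
  {"tx":0,"ty":40,"tz":-145,"yaw":0},
  {"tx":0,"ty":40,"tz":-161,"yaw":0},
])

```text
t: 10.3
tool_pos: [0.5833, -0.2268, 0.234]
orientation: [0.152, 0.988, -0.001, 0.002]
ft_force: [-0.3, -0.3, -0.1]
width: 0.0002
grip_force: 0.0
```

```bash
python3 arc.py .552 .2566 .095 -.045 -21
```

```text
t 10.3 tcp [ 0.5833 -0.2268  0.234 ] F [-0.3 -0.3 -0.1]
-21.0 [0.625 0.181] tool mm [ 82.7 401. ]
```

>>> step_arm([
  {"tx":9,"ty":43,"tz":0,"yaw":0},
  {"tx":20,"ty":97,"tz":0,"yaw":0},
  {"tx":31,"ty":151,"tz":0,"yaw":0},
  {"tx":42,"ty":205,"tz":0,"yaw":0},
  {"tx":53,"ty":259,"tz":0,"yaw":0},
  {"tx":64,"ty":312,"tz":0,"yaw":0},
  {"tx":75,"ty":363,"tz":0,"yaw":0},
  {"tx":83,"ty":401,"tz":0,"yaw":0},
])

```text
t: 11.3
tool_pos: [0.6227, 0.1831, 0.2299]
orientation: [0.151, 0.989, -0.0, -0.001]
ft_force: [-0.2, -0.9, 0.3]
width: -0.0
grip_force: 0.0
```

Run:
```python
from h import *
B["a"]={"top":(335,195,400,265),"side":(222,242,310,332)}
T=env.snapshot("top");S=env.snapshot("side")
measure(T,S,"a")
print(env.get_obs()["tool_pos"])
```

```text
a sleeve [ 0.5564 -0.2852  0.0857] gap mm 3.8 px [376.2 214.4] 159 [278.1 296.5] 295
   top ends [ 0.589 -0.305] [ 0.524 -0.262] len 0.077 line ang 146.8
   side ends [ 0.588 -0.307] [ 0.52  -0.269] len 0.078 line ang 151.3
   top pipe c [ 0.477 -0.236] ends [ 0.436 -0.31 ] [ 0.517 -0.165] ang 60.5 263
   side pipe c [ 0.471 -0.248] ends [ 0.532 -0.08 ] [ 0.44  -0.332] ang -110.1 454
[0.62256752 0.18439167 0.22985279]
```

Lever A measures about -31° against a pipe at about 60°, so it is fully home. Now I descend beside lever B.

>>> step_arm([
  {"tx":0,"ty":-3,"tz":10,"yaw":0},
  {"tx":0,"ty":-3,"tz":40,"yaw":0},
  {"tx":0,"ty":-3,"tz":70,"yaw":0},
  {"tx":0,"ty":-3,"tz":100,"yaw":0},
  {"tx":0,"ty":-3,"tz":125,"yaw":0},
  {"tx":0,"ty":-3,"tz":145,"yaw":0},
  {"tx":0,"ty":-3,"tz":155,"yaw":0},
  {"tx":0,"ty":-3,"tz":160,"yaw":0},
])

```text
t: 12.4
tool_pos: [0.6226, 0.1775, 0.071]
orientation: [0.152, 0.988, -0.0, -0.0]
ft_force: [0.8, 0.1, 0.3]
width: 0.0
grip_force: 0.0
```

```bash
python3 arc.py .552 .2566 .095 -.026 -21 -15 -9 -3 3 9 15 21 27 33 39 45 51 57 60
python3 - <<'E'
from h import *
b=env.snapshot("side")[110:230,200:340]
cv2.imwrite("pics/c3.png",cv2.resize(b,None,fx=3,fy=3))
E
```

```text
t 12.4 tcp [0.6226 0.1775 0.071 ] F [0.8 0.1 0.3]
-21.0 [0.631 0.198] tool mm [-2.1 22.4]
-15.0 [0.637 0.207] tool mm [-4.9 32.4]
-9.0 [0.642 0.216] tool mm [-6.6 42.5]
-3.0 [0.646 0.226] tool mm [-7.3 52.8]
3.0 [0.648 0.236] tool mm [-6.9 63.1]
9.0 [0.65  0.246] tool mm [-5.5 73.3]
15.0 [0.65  0.256] tool mm [-2.9 83.3]
21.0 [0.65  0.266] tool mm [ 0.6 93. ]
27.0 [0.648 0.277] tool mm [  5.2 102.2]
33.0 [0.646 0.287] tool mm [ 10.7 111. ]
39.0 [0.642 0.296] tool mm [ 17.  119.1]
45.0 [0.638 0.305] tool mm [ 24.2 126.5]
51.0 [0.632 0.314] tool mm [ 32.1 133.1]
57.0 [0.626 0.322] tool mm [ 40.7 138.8]
60.0 [0.622 0.326] tool mm [ 45.2 141.3]
```

View pics/c3.png

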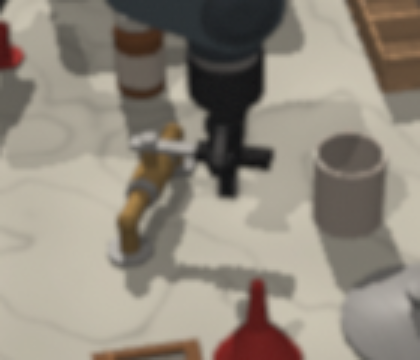

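The fingertip, at (228,190) in the crop, stands on the near, clockwise side of lever B's sleeve. The mug and funnel are well clear. I push along the arc.

>>> step_arm([
  {"tx":-1,"ty":12,"tz":0,"yaw":0},
  {"tx":-2,"ty":22,"tz":0,"yaw":0},
  {"tx":-5,"ty":32,"tz":0,"yaw":0},
  {"tx":-6.5,"ty":42,"tz":0,"yaw":0},
  {"tx":-7,"ty":53,"tz":0,"yaw":0},
  {"tx":-7,"ty":63,"tz":0,"yaw":0},
  {"tx":-5.5,"ty":73,"tz":0,"yaw":0},
  {"tx":-3,"ty":83,"tz":0,"yaw":0},
])

```text
t: 13.45
tool_pos: [0.6505, 0.2567, 0.0712]
orientation: [0.152, 0.988, -0.0, 0.0]
ft_force: [-0.8, -3.4, -0.6]
width: -0.0002
grip_force: 1.4
```

>>> step_arm([
  {"tx":3.5,"ty":10,"tz":0,"yaw":0},
  {"tx":8,"ty":19,"tz":0,"yaw":0},
  {"tx":13.5,"ty":28,"tz":0,"yaw":0},
  {"tx":20,"ty":36,"tz":0,"yaw":0},
  {"tx":27,"ty":43.5,"tz":0,"yaw":0},
  {"tx":31,"ty":47,"tz":0,"yaw":0},
  {"tx":35,"ty":50,"tz":0,"yaw":0},
  {"tx":38,"ty":52,"tz":0,"yaw":0},
])

```text
t: 14.45
tool_pos: [0.6296, 0.3173, 0.0714]
orientation: [0.152, 0.988, 0.0, 0.0]
ft_force: [0.9, -3.4, 0.5]
width: 0.0005
grip_force: 1.2
```

```bash
python3 arc.py .552 .2566 .095 -.026 51 54 57 60 63 66 69
```

```text
t 14.45 tcp [0.6296 0.3173 0.0714] F [ 0.9 -3.4  0.5]
51.0 [0.632 0.314] tool mm [-3.2 -2.4]
54.0 [0.629 0.318] tool mm [1.  0.6]
57.0 [0.626 0.322] tool mm [5.3 3.4]
60.0 [0.622 0.326] tool mm [9.8 5.9]
63.0 [0.618 0.329] tool mm [14.5  8.2]
66.0 [0.614 0.333] tool mm [19.2 10.2]
69.0 [0.61  0.336] tool mm [24. 12.]
```

>>> step_arm([
  {"tx":1.5,"ty":1,"tz":0,"yaw":0},
  {"tx":3,"ty":2,"tz":0,"yaw":0},
  {"tx":4.5,"ty":2.8,"tz":0,"yaw":0},
  {"tx":6,"ty":3.8,"tz":0,"yaw":0},
  {"tx":7,"ty":4.5,"tz":0,"yaw":0},
  {"tx":8,"ty":5,"tz":0,"yaw":0},
  {"tx":9,"ty":5.5,"tz":0,"yaw":0},
  {"tx":10,"ty":6,"tz":0,"yaw":0},
])

```text
t: 15.45
tool_pos: [0.6219, 0.3259, 0.0713]
orientation: [0.152, 0.988, 0.0, 0.0]
ft_force: [1.1, -3.2, -0.7]
width: -0.0003
grip_force: 1.2
```

>>> step_arm([
  {"tx":0.5,"ty":0.3,"tz":0,"yaw":0},
  {"tx":1,"ty":0.5,"tz":0,"yaw":0},
  {"tx":1.5,"ty":0.8,"tz":0,"yaw":0},
  {"tx":2,"ty":1,"tz":0,"yaw":0},
  {"tx":2.5,"ty":1.2,"tz":0,"yaw":0},
  {"tx":3,"ty":1.4,"tz":0,"yaw":0},
  {"tx":3.5,"ty":1.6,"tz":0,"yaw":0},
  {"tx":4,"ty":1.8,"tz":0,"yaw":0},
])

```text
t: 16.45
tool_pos: [0.6187, 0.3288, 0.0713]
orientation: [0.152, 0.988, 0.0, 0.0]
ft_force: [1.6, -1.9, -0.1]
width: -0.0
grip_force: 1.2
```

>>> step_arm([
  {"tx":0.5,"ty":0.3,"tz":0,"yaw":0},
  {"tx":1,"ty":0.5,"tz":0,"yaw":0},
  {"tx":1.5,"ty":0.7,"tz":0,"yaw":0},
  {"tx":2,"ty":0.9,"tz":0,"yaw":0},
  {"tx":2.5,"ty":1.1,"tz":0,"yaw":0},
  {"tx":3,"ty":1.3,"tz":0,"yaw":0},
  {"tx":3.5,"ty":1.5,"tz":0,"yaw":0},
  {"tx":4,"ty":1.7,"tz":0,"yaw":0},
])

```text
t: 17.45
tool_pos: [0.6154, 0.3317, 0.0713]
orientation: [0.152, 0.988, 0.0, 0.0]
ft_force: [1.5, -3.0, -0.5]
width: 0.0002
grip_force: 1.2
```

>>> step_arm([
  {"tx":0.5,"ty":0.3,"tz":0,"yaw":0},
  {"tx":1,"ty":0.5,"tz":0,"yaw":0},
  {"tx":1.5,"ty":0.7,"tz":0,"yaw":0},
  {"tx":2,"ty":0.8,"tz":0,"yaw":0},
  {"tx":2.5,"ty":1,"tz":0,"yaw":0},
  {"tx":3,"ty":1.2,"tz":0,"yaw":0},
  {"tx":3.5,"ty":1.4,"tz":0,"yaw":0},
  {"tx":4,"ty":1.6,"tz":0,"yaw":0},
])

```text
t: 18.45
tool_pos: [0.6148, 0.3321, 0.0715]
orientation: [0.152, 0.988, -0.001, 0.003]
ft_force: [11.9, -10.4, -3.8]
width: -0.0001
grip_force: 7.0
```

The force has risen to 16 N, so lever B is at its stop. I back off and rise.

>>> step_arm([
  {"tx":-10,"ty":-4,"tz":0,"yaw":0},
  {"tx":-25,"ty":-10,"tz":0,"yaw":0},
  {"tx":-38,"ty":-15,"tz":0,"yaw":0},
  {"tx":-38,"ty":-15,"tz":-30,"yaw":0},
  {"tx":-38,"ty":-15,"tz":-70,"yaw":0},
  {"tx":-38,"ty":-15,"tz":-110,"yaw":0},
  {"tx":-38,"ty":-15,"tz":-145,"yaw":0},
  {"tx":-38,"ty":-15,"tz":-160,"yaw":0},
])

```text
t: 19.45
tool_pos: [0.6451, 0.3088, 0.2343]
orientation: [0.152, 0.988, 0.001, 0.002]
ft_force: [0.6, -0.1, -0.6]
width: 0.0001
grip_force: 0.0
```

>>> step_arm([
  {"tx":0,"ty":-40,"tz":0,"yaw":0},
  {"tx":0,"ty":-85,"tz":0,"yaw":0},
  {"tx":0,"ty":-130,"tz":0,"yaw":0},
  {"tx":0,"ty":-175,"tz":0,"yaw":0},
  {"tx":0,"ty":-220,"tz":0,"yaw":0},
  {"tx":0,"ty":-260,"tz":0,"yaw":0},
  {"tx":0,"ty":-290,"tz":0,"yaw":0},
  {"tx":0,"ty":-300,"tz":0,"yaw":0},
])

```text
t: 20.45
tool_pos: [0.5531, 0.0212, 0.2303]
orientation: [0.153, 0.988, 0.0, -0.001]
ft_force: [0.2, -0.3, -0.1]
width: -0.0001
grip_force: 0.0
```

Run:
```python
from h import *
B["a"]={"top":(335,195,400,265),"side":(222,242,310,332)};B["b"]={"top":(150,175,236,242),"side":(225,130,298,198)}
T=env.snapshot("top");S=env.snapshot("side")
measure(T,S,"a");measure(T,S,"b");cv2.imwrite("pics/end.png",T);o=env.get_obs();print(o["tool_pos"],o["ft_force"],o["t"])
```

```text
a sleeve [ 0.5561 -0.2847  0.0842] gap mm 2.2 px [375.9 214.9] 159 [278.3 296.7] 281
   top ends [ 0.585 -0.302] [ 0.525 -0.263] len 0.071 line ang 146.5
   side ends [ 0.587 -0.306] [ 0.521 -0.27 ] len 0.075 line ang 151.8
   top pipe c [ 0.477 -0.235] ends [ 0.436 -0.31 ] [ 0.517 -0.165] ang 60.6 262
   side pipe c [ 0.471 -0.248] ends [ 0.532 -0.08 ] [ 0.44  -0.332] ang -110.1 454
b sleeve [0.5881 0.3403 0.0644] gap mm 9.9 px [172.9 209.7] 148 [255.8 145.3] 501
   top ends [0.573 0.303] [0.607 0.369] len 0.074 line ang 62.5
   side ends [0.589 0.391] [0.567 0.189] len 0.204 line ang -96.4
   top pipe c [0.533 0.22 ] ends [0.518 0.179] [0.556 0.28 ] ang 69.7 140
   side pipe c [0.533 0.212] ends [0.575 0.391] [0.516 0.141] ang -103.3 156
[0.55353043 0.02210339 0.23069477] [-0.32789852 -0.1192569   0.0425576 ] 20.55
```

View pics/end.png

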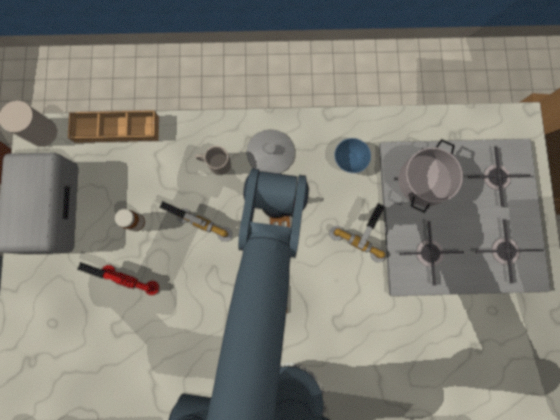

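The top view shows lever B, at (173,210), along its pipe and lever A, at (376,215), across its pipe. The bystanders I can see are in place and the arm is up and clear. I hand in.

```bash
python3 -c "
from workcell import env
print(env.close_job())"
```

```text
the job is handed in; nothing more can be done
None
```

Job handed in: cock_a's lever was pushed home across its pipe, then cock_b's home along its pipe, each to its stop at about 16 N. The arm is clear, the bystanders visible in the last picture stand where they stood (the arm hid the funnel and most of the turner), and the hand-in gave no verdict.

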